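# Gauge a putlog coupler under the bridge bar

### The job

Take the long low putlog coupler out of the open drawer, set it down flat in the mouth of the height gauge's lane, short of the bridge bar, and let go of it. Then push it along the lane under the bar until it meets the sprung stop, keep it pressed against the stop for a full second with a gentle, steady push of about 10 N (6 to 16 N will do, never more), without jamming it against the bar, and back off, leaving it there. Leave the other things where they lie.

Things in the scene. Friction and masses are not known exactly. Their poses are not given: they have to be found in the camera images.
- coupler: Coupler to be gauged: the long low zinc one, 110 (x) x 46 (y) x 36 high, 0.5 to 0.75 kg. Foot plate 10 thick; at each end an upright flat lug 12 thick, 46 wide, top at 32 (push on one, the other meets the stop); in the middle a round strap 46 wide, 52 long, crown at 36: grip it there across y. Origin: centre of the underside. Either end may lead. Sliding it in the lane takes 1 to 3 N.
- gauge: Height gauge, fixed on the bench: grey steel base plate 350 (x) x 110 (y) x 10 thick with a lane along its x axis; parts are pushed toward its +x. Origin: centre of the underside, under the lane's centre line; lane floor 10 above. Steel rails 12 high over the floor, 8 thick, 52 apart inside, from x = -120 to +120, with flared lips from -120 to -155.
- bar: Bridge bar: dark steel bar across the lane on two posts, fixed to the gauge, 16 (x) x 104 (y) x 12 high. Origin: centre of its underside, 40 on the +x side of the gauge's origin and 38.5 above the lane floor, so the coupler lying flat passes with 2.5 to spare. The posts' inner faces are 38 off the lane's centre line.
- backstop: Stop housing fixed on the lane beyond the bar, 22 (x) x 70 x 34 high. Origin: middle of its face toward the bar, at the lane floor, 150 from the gauge's origin. A rod with a black buffer plate (36 wide, 6 to 26 above the floor) stands out to the bar; its face is 35 to 85 from the housing, set anew each time and not measured: feel for it. Sprung: 4 N per mm over 10 mm, then solid.
- drawer_in (a point): Centre of the inner floor of the shallow steel drawer, which stands open toward the robot. Inside 242 (x) x 400 (y), walls rise 40 above the floor; x is the drawer's depth. Coupler, tall coupler and T-bolt lie on this floor. The closed case behind the drawer is 75 high.
- tall_coupler: The other zinc coupler, 80 x 60, with a bolt standing up to 62 high; 0.7 kg. In the drawer beside the first, on either side. Origin: centre of the underside. Leave it alone.
- t_bolt: Black forged T-bolt lying in the middle of the drawer, 82 long (x), head 34 wide and 16 high at its +x end. Origin: on its underside, 6 from the middle of its length. Leave it alone.
- clip: Orange plastic toe-board clip on the bench, 60 x 34 x 34 high. Origin: centre of the underside. Leave it alone.
- level_block: Chipped yellow steel spirit level block on the bench, 120 (x) x 28 x 42 high. Origin: centre of the underside. Leave it alone.
- lane_mouth (a point): Where to set the coupler's underside centre down: on the lane floor's centre line, 55 on the -x side of the gauge's origin; same axes as the gauge. The coupler is then between the rails (3 to spare either side) and clear of the bar. 15 along the lane either way does not matter.
Not all that is in view belongs to the job. Leave any pink look-alike of the coupler alone.

How it is judged:
On the way, in this order (a step that is already met when the one before it is completed fails the run):
1. the coupler lies flat in the lane between the rails, wholly short of the bar, and has been let go (x of coupler in the frame of gauge between -0.095 and -0.025 m and y of coupler in the frame of gauge between -0.006 and 0.006 m and z of coupler in the frame of gauge between 0.006 and 0.013 m and angle between the x axis of coupler and the x axis of gauge, either way round below 0.12 rad and contact force between the fingers and coupler below 0.3 N), for 0.2 s.
2. the coupler is under and past the bar and is kept pressed on the sprung stop with 6 to 16 N for 0.8 s (x of coupler in the frame of gauge above 0.004 m and contact force between coupler and backstop between 6 and 16 N), for 0.8 s.
At the end, for the whole second after the job is handed in: The coupler lies flat (within 0.06 rad) and at rest in the lane under the bar, its leading end at least 7 mm beyond the bar, at or near the stop, and nothing touches it from the robot (x of coupler in the frame of gauge above 0 m and y of coupler in the frame of gauge between -0.006 and 0.006 m and z of coupler in the frame of gauge between 0.006 and 0.013 m and angle between coupler's own z axis and vertical below 0.06 rad and linear speed of coupler below 0.01 m/s and contact force between the fingers and coupler below 0.3 N).
It fails at once if the coupler is pressed on the stop with more than 17 N (contact force between coupler and backstop above 17 N).
It fails at once if the coupler is jammed against the bar (over 8 N) (contact force between coupler and bar above 8 N).
It fails at once if another thing is shifted more than 40 mm (distance of any of tall_coupler, t_bolt, clip, level_block from where it was at the start of the episode above 0.04 m).
It also fails if it takes over 69 s, if anything falls off the work surface, if the arm or the gripper's body presses on something with over 40 N, if the wrist force passes 120 N, or if a joint passes its speed limit or range.

### The arm

A 6-joint arm with a two-finger parallel gripper is mounted at the origin on the work surface. World frame = base frame: x ahead of the robot, y to its left, z up, the work surface at z = 0. Lengths are in m, angles in rad, forces in N, time in s.
With the tool pointing down it reaches from about 0.25 to 0.725 m from the base axis. Payload 4 kg.
Tool frame: the origin (TCP) lies at the very end of the fingers, on their centre line; the grasp point (between the pads) lies 19 mm behind it (bot.pinch_z is the distance from the TCP to the grasp point, in m); z points along the fingers, x is the direction in which the jaws open and shut, and the axes are right-handed (so a half turn about z gives the same grasp; the last joint's range is limited). The gripper opens to 85 mm and grips with 20 to 120 N. Pads are 22 mm wide; open, the fingers measure 114 mm over their backs; the gripper's body (76 mm by 85 mm) begins 54 mm behind the grasp point. The pads swing forward as they close: fully open they stand 13 mm farther back than shut.
Start: joints at [1.282, 0.241, 0.005, 1.335, 0, 1.571], TCP at [0.142, 0.479, 0.231] pointing down, gripper open.
Joint ranges: [-2.72, 2.72], [-1.05, 1.87], [-1.09, 1.28], [-1.99, 2.15], [-1.42, 1.44], [-3.14, 3.14]. Speed limits (rad/s): [2.79, 2.79, 3.14, 3.14, 3.14, 3.14].

### API

Orientations are given as a unit quaternion [x, y, z, w].
In Python, from workcell import bot gives the robot as it stands. The module is installed in compiled form; this text tells all that it offers.
- The arm moves only by the shell command python3 -m inch 'ROWS'. ROWS is JSON, a list of rows, each a list of 7 numbers: the shift along the tool's x, y, z scaled (see below), then the turn, a rotation vector about the tool's x, y, z scaled (see below), then the gripper command: -1 is fully open, 1 is shut, values between are in proportion. In form: [[x, y, z, wx, wy, wz, gripper], ...]. A call has exactly 8 rows; each row shifts and turns the commanded pose from where the row before left it, along the tool's axes as they then stand; what a row does not reach is not made up. The controller multiplies each number of a shift by 2.5 cm and each number of a turn by 180 degrees. A row lasts 1/10 s, in which the tool goes at most 50 mm and 8.59 degrees, less where a joint would pass 70% of its speed; a pose out of reach is approached as far as the arm can. A call with a number of a shift or a turn outside -1 to 1 is refused whole. A call with a gripper value outside its range is refused whole. The fingers move at their own pace and stop on an object; the grip force is fixed at half the most. Time passes only in rows, so rows that do not move let the fingers close, or fill a call up. It gives the time, the measured TCP pose, the force and the opening at its end, in the units of the state.
- bot.get_obs(): the state, without advancing time (a new reading comes with each control period).
- bot.camera(name): name is "scene" or "top" or "wrist"; returns (picture, depth): 384x512x3 uint8, blue, green, red; 384x512 float32, m along the optical axis (not along the pixel's ray), 0 where there is no reading.
- bot.get_calibration(name): a dict with "vfov" (degrees; the focal length in pixels is half the picture's height over the tangent of half this angle, whatever the lens; pixels are square), "cx", "cy" (the principal point, pixels), "R" (3x3) and "t" (3): a world point X has camera coordinates R X + t. Camera axes: x right, y down, z forward; pixel columns grow to the right and rows downward; lengths in m; the calibration is good to about 2 mm. A picture is of the moment at which its call begins: read the wrist's pose just before it. get_calibration takes no time and is no camera call; for the wrist camera it gives the pose at the moment of the call.
- bot.job_done(): hands the job in, once; it reports no verdict.
The state is a dict: "clock": time; "joint_pos": joint angles; "joint_vel": joint speeds; "tau": joint torques, N m; "eef_pos": TCP position; "tool_rot": TCP orientation; "ft_force": force on the tool from outside, world axes, zero at the start; "ft_torque": the same for the moment, N m; "grip_width": finger opening in m.
Only numpy, scipy, OpenCV 4.12 (cv2) and the standard library are available. Lean on these libraries where they do the work, as an engineer would, in place of code of your own. Each camera call takes 0.05 s, during which the arm holds its last target.

## Working session

There is one attempt and no reset: what is moved stays moved. The work goes in short steps, Python scripts to look and compute and a shell command to move; the robot and the scene stay as the last step left them, time stands still between calls to the robot, and variables do not carry over. Pictures are saved under pics/ and viewed, and the job is handed in when it is done.

```bash
mkdir -p pics; ls
python3 - <<'E'
from workcell import bot
import cv2, numpy as np
print(bot.get_obs())
for n in ("scene","top","wrist"):
    c=bot.get_calibration(n); print(n,{k:(np.round(v,4).tolist() if not np.isscalar(v) else v) for k,v in c.items()})
    im,d=bot.camera(n)
    cv2.imwrite(f"pics/{n}0.png",im); np.save(f"{n}0.npy",d)
    print(d.min(),d.max())
E
```

```text
pics
{'clock': 0.0, 'joint_pos': array([1.28197415e+00, 2.41423566e-01, 3.69801261e-03, 1.33522295e+00,
       3.71873975e-06, 1.57081377e+00]), 'joint_vel': array([-0.00119711,  0.00062652,  0.00065439,  0.0001431 ,  0.00119056,
       -0.00023458]), 'tau': array([-8.74848647e-04, -3.72319400e+01,  2.52405900e+01,  1.69621973e-02,
       -2.22236026e-04, -2.94260211e-06]), 'eef_pos': array([0.14222414, 0.47866276, 0.23039769]), 'tool_rot': array([ 8.01510644e-01,  5.97979539e-01, -8.63598994e-04,  6.42005119e-04]), 'ft_force': array([ 0.06764019,  0.71035487, -0.18477639]), 'ft_torque': array([ 0.04634541,  0.02207719, -0.0048218 ]), 'grip_width': 0.0855878812743406}
scene {'vfov': 46.30578347239609, 'cx': 253.51582638015734, 'cy': 189.15861242110086, 'R': [[0.0488, 0.9988, -0.0094], [0.7352, -0.0423, -0.6765], [-0.6761, 0.0261, -0.7364]], 't': [-0.0638, -0.3194, 1.6079]}
0.0 3.4074967
top {'vfov': 43.76520334797412, 'cx': 258.2307359914885, 'cy': 195.36252800303114, 'R': [[-0.022, -0.9996, -0.0162], [-0.9862, 0.0244, -0.164], [0.1643, 0.0124, -0.9863]], 't': [0.0718, 0.4942, 1.3493]}
0.0 2.396135
wrist {'vfov': 58.45776469112776, 'cx': 258.6735719098598, 'cy': 193.38908158767404, 'R': [[0.2856, 0.9583, -0.0021], [0.9147, -0.272, 0.299], [0.2859, -0.0873, -0.9543]], 't': [-0.4993, -0.0395, 0.3792]}
0.0 1.1035317
```

View pics/top0.png

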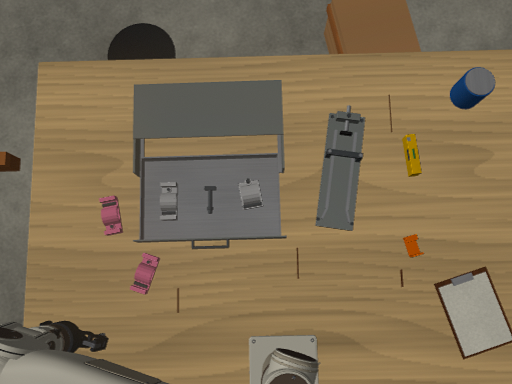

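View pics/scene0.png

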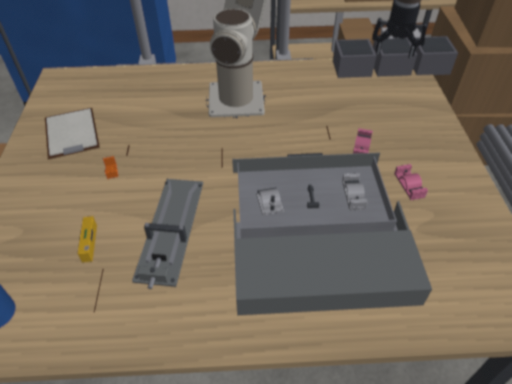

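View pics/wrist0.png

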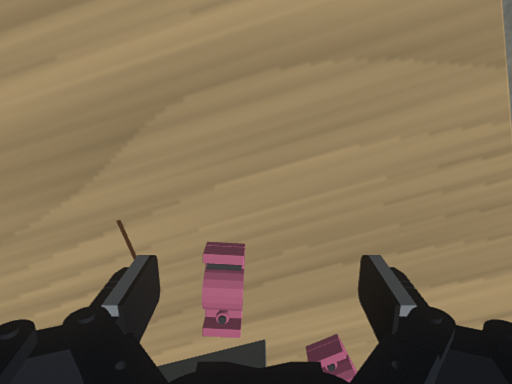

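```bash
cat > h.py <<'E'
import numpy as np, cv2
from workcell import bot
def cam(n,shape=(384,512)):
    c=bot.get_calibration(n); f=192/np.tan(np.radians(c['vfov'])/2)
    return f,c['cx'],c['cy'],np.array(c['R']),np.array(c['t'])
def cloud(C,d):
    f,cx,cy,R,t=C; v,u=np.indices(d.shape)
    P=np.stack([(u-cx)/f*d,(v-cy)/f*d,d],-1)
    return (P-t)@R
def ray(C,u,v,z):
    f,cx,cy,R,t=C; o=-R.T@t; r=R.T@np.array([(u-cx)/f,(v-cy)/f,1.]); return o+r*(z-o[2])/r[2]
def proj(C,X):
    f,cx,cy,R,t=C; p=R@np.array(X)+t; return np.array([f*p[0]/p[2]+cx,f*p[1]/p[2]+cy])
E
python3 - <<'E'
from h import *
im=cv2.imread('pics/top0.png'); d=np.load('top0.npy'); C=cam('top'); P=cloud(C,d)
for u,v in [(60,100),(200,320),(450,220),(210,225),(230,175),(210,100),(168,201),(340,205),(345,153),(480,90)]:
    print((u,v),P[v,u].round(4))
def crop(x0,x1,y0,y1,s,n): cv2.imwrite(n,cv2.resize(im[y0:y1,x0:x1],None,fx=s,fy=s,interpolation=cv2.INTER_CUBIC))
crop(130,290,150,250,5,'pics/top0_drawer.png'); crop(300,390,95,240,4,'pics/top0_gauge.png')
E
```

```text
(60, 100) [0.8188 0.6719 0.0021]
(200, 320) [ 0.1429  0.2367 -0.0032]
(450, 220) [ 0.4147 -0.5028  0.0024]
(210, 225) [0.4153 0.2042 0.0154]
(230, 175) [0.5651 0.1439 0.0095]
(210, 100) [0.7775 0.1952 0.0757]
(168, 201) [0.4853 0.3229 0.0434]
(340, 205) [ 0.4669 -0.1815  0.0041]
(345, 153) [ 0.6117 -0.1951  0.0576]
(480, 90) [ 0.771  -0.5765  0.1141]
```

View pics/top0_drawer.png

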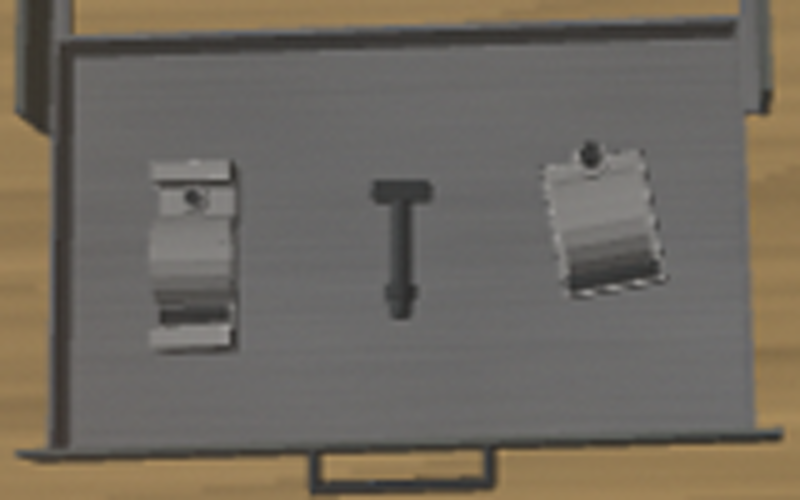

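View pics/top0_gauge.png

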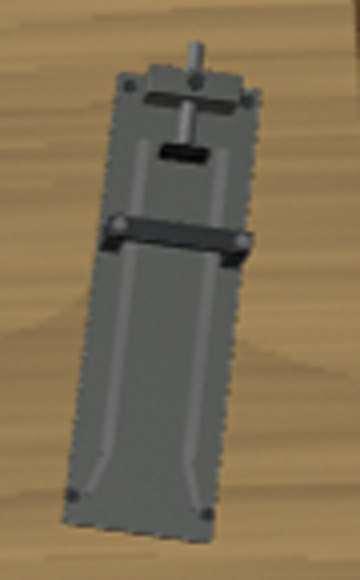

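```bash
cat >> h.py <<'E'
def yaw_from(a,b): return np.degrees(np.arctan2((b-a)[1],(b-a)[0]))
E
python3 - <<'E'
from h import *
C=cam('top')
g=lambda x,y:((x+.5)/4-.5+300,(y+.5)/4-.5+95)
r=lambda x,y:((x+.5)/5-.5+130,(y+.5)/5-.5+150)
tl,tr,bl,br=[ray(C,*g(*p),0.010) for p in [(118,72),(261,90),(63,523),(212,543)]]
print('gauge',(tl+tr+bl+br)/4,yaw_from((bl+br)/2,(tl+tr)/2),np.linalg.norm(tl-bl),np.linalg.norm(tl-tr))
S=cam('scene')
# drawer floor height & coupler top lug corners
d=np.load('top0.npy');P=cloud(C,d)
print('floor z',np.median(P[220:230,160:270,2]), 'table near', np.median(P[250:270,300:310,2]),np.median(P[60:70,290:320,2]))
A=[ray(C,*r(*p),0.035) for p in [(150,160),(233,160),(150,345),(231,345)]]
print('coupler',sum(A)/4,yaw_from((A[2]+A[3])/2,(A[0]+A[1])/2),np.linalg.norm(A[0]-A[2]),np.linalg.norm(A[0]-A[1]))
E
```

```text
gauge [ 0.57098931 -0.18760761  0.01      ] -9.256686491328672 0.3490500737258148 0.109366470840593
floor z 0.00947408320418798 table near -0.00108565390159171 -0.0006021390609035509
coupler [0.48962607 0.32524681 0.035     ] 0.21490150845104317 0.10971458278142103 0.049063767354714946
```

```bash
python3 -m inch '[[-0.12,1,0,0,0,0,-1],[-0.12,1,0,0,0,0,-1],[-0.12,1,0,0,0,0,-1],[-0.12,1,0,0,0,0,-1],[-0.12,1,0,0,0,0,-1],[-0.12,1,0,0,0,0,-1],[-0.12,1,0,0,0,0,-1],[-0.12,1,0,0,0,0,-1]]'
python3 -m inch '[[-0.12,1,0.1,0,0,0,-1],[-0.12,1,0.1,0,0,0,-1],[-0.12,1,0.1,0,0,0,-1],[-0.12,1,0.1,0,0,0,-1],[-0.12,1,0.1,0,0,0,-1],[-0.12,1,0.1,0,0,-0.03,-1],[-0.12,0.8,0.1,0,0,-0.046,-1],[0,0.2,0,0,0,-0.016,-1]]'
```

```text
clock: 0.95
eef_pos: [0.328, 0.3986, 0.2309]
tool_rot: [0.801, 0.598, -0.0, 0.0]
ft_force: [1.6, -0.6, 0.7]
grip_width: 0.0853
clock: 1.75
eef_pos: [0.4916, 0.3308, 0.2126]
tool_rot: [0.707, 0.708, -0.001, 0.0]
ft_force: [-0.2, -0.4, 0.9]
grip_width: 0.0852
```

Run:
```python
from h import *
o=bot.get_obs(); print(o['eef_pos'],o['tool_rot'],o['joint_vel'].round(3))
im,d=bot.camera('wrist'); C=cam('wrist'); import pickle; pickle.dump(C,open('w1.pkl','wb')); np.save('w1.npy',d)
cv2.imwrite('pics/w1.png',im)
print(proj(C,[0.4896,0.325,0.04]),bot.get_obs()['clock'],bot.get_obs()['eef_pos'])
```

```text
[0.49155419 0.33082657 0.21255201] [ 7.06699889e-01  7.07512983e-01 -7.90916231e-04  1.43331091e-04] [-0.025  0.068  0.114  0.055  0.018 -0.484]
[252.30477049 167.72823712] 1.8 [0.49151059 0.3312406  0.21265586]
```

View pics/w1.png

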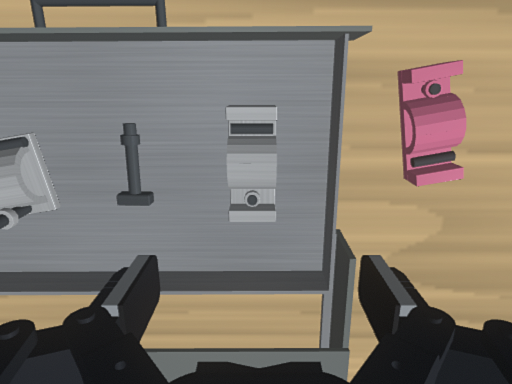

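Run:
```python
from h import *; import pickle
C=pickle.load(open('w1.pkl','rb')); d=np.load('w1.npy'); P=cloud(C,d); im=cv2.imread('pics/w1.png')
print('floor',np.median(P[80:95,180:320,2]),np.median(P[240:260,180:230,2]),'wood',np.median(P[220:300,420:480,2]),'pinkish')
g=im.max(2).astype(float)
m=((P[...,2]>0.014)&(P[...,2]<0.07)); m[:, :200]=0; m[:,300:]=0; m[:95]=0; m[235:]=0
m=cv2.morphologyEx(m.astype(np.uint8),cv2.MORPH_OPEN,np.ones((3,3)))
# lug tops: high points; lug edges
n,l,s,c=cv2.connectedComponentsWithStats(m); print(s)
for lo,hi in [(100,118),(130,190),(208,224)]:
    mm=m.copy(); mm[:lo]=0; mm[hi:]=0; q=P[mm>0]; print(lo, 'z pct',np.percentile(q[:,2],[10,50,90,98]).round(4))
    t=q[q[:,2]>np.percentile(q[:,2],90)-0.004]; print(' x',t[:,0].min(),t[:,0].max(),' y',t[:,1].min(),t[:,1].max(),'mid',(t[:,1].min()+t[:,1].max())/2)
print('wall y', ray(C,337,150,0.05),ray(C,347,150,0.05))
```

```text
floor 0.009636228966295238 0.009736243552190077 wood -0.00022848656985163384 pinkish
[[     0      0    512    384 190979]
 [   226    105     51    117   5629]]
100 z pct [0.036  0.0414 0.0425 0.043 ]
 x 0.4340110029932937 0.44292569906782225  y 0.30169090234411094 0.3464655777052979 mid 0.3240782400247044
130 z pct [0.0281 0.0417 0.0458 0.0466]
 x 0.47329407960709763 0.5038877925759295  y 0.3010625247040985 0.3470920371767083 mid 0.3240772809404034
208 z pct [0.0377 0.0415 0.0425 0.043 ]
 x 0.5309948092991827 0.5433429475476882  y 0.30192029695270806 0.3470630751626836 mid 0.32449168605769585
wall y [0.47097021 0.40109757 0.05      ] [0.47096356 0.41004551 0.05      ]
```

```bash
python3 -m inch '[[-0.28,-0.11,0,0,0,0,-1],[0,0,1,0,0,0,-1],[0,0,1,0,0,0,-1],[0,0,1,0,0,0,-1],[0,0,1,0,0,0,-1],[0,0,1,0,0,0,-1],[0,0,0.8,0,0,0,-0.5],[0,0,0,0,0,0,-0.5]]'
```

```text
clock: 2.6
eef_pos: [0.484, 0.3236, 0.0658]
tool_rot: [0.707, 0.707, -0.004, -0.001]
ft_force: [0.4, -0.1, 0.2]
grip_width: 0.0644
```

```bash
python3 -m inch '[[0.02,0.18,0,0,0,0,-0.4],[0,0,0.4,0,0,0,-0.4],[0,0,0.4,0,0,0,-0.4],[0,0,0.4,0,0,0,-0.4],[0,0,0.3,0,0,0,-0.4],[0,0,0.15,0,0,0,-0.4],[0,0,0,0,0,0,-0.4],[0,0,0,0,0,0,-0.4]]'; python3 -c "
from h import *
o=bot.get_obs();print(o['eef_pos'],o['tool_rot'],o['joint_vel'].round(3),o['ft_force'])
from scipy.spatial.transform import Rotation as R
print(R.from_quat(o['tool_rot']).as_matrix().round(4))"
```

```text
clock: 3.4
eef_pos: [0.4918, 0.3259, 0.0276]
tool_rot: [0.707, 0.707, 0.0, 0.0]
ft_force: [-0.6, 0.2, 0.7]
grip_width: 0.0598
[0.49182649 0.32587094 0.02759349] [7.07034915e-01 7.07178639e-01 3.94102459e-05 1.73630012e-05] [ 0.002 -0.008  0.007  0.001  0.001 -0.002] [-0.59385608  0.23344642  0.65947865]
[[-2.e-04  1.e+00  1.e-04]
 [ 1.e+00  2.e-04  0.e+00]
 [ 0.e+00  1.e-04 -1.e+00]]
```

```bash
python3 -m inch '[[-0.07,-0.12,0.13,0,0,0,-0.4],[0,0,0.13,0,0,0,-0.4],[0,0,0,0,0,0,-0.4],[0,0,0,0,0,0,1],[0,0,0,0,0,0,1],[0,0,0,0,0,0,1],[0,0,0,0,0,0,1],[0,0,0,0,0,0,1]]'; python3 -c "
from h import *
o=bot.get_obs();print(o['eef_pos'],o['tool_rot'],o['ft_force'],o['grip_width'])"
```

```text
clock: 4.2
eef_pos: [0.4889, 0.324, 0.0213]
tool_rot: [0.707, 0.707, 0.0, 0.0]
ft_force: [0.3, -1.0, 2.2]
grip_width: 0.0445
[0.48886089 0.32404497 0.02134292] [7.07036301e-01 7.07177231e-01 1.42513847e-04 1.11105791e-04] [ 0.2694758  -0.96701074  2.21391852] 0.04454313086409192
```

```bash
python3 -m inch '[[0,0,-0.3,0,0,0,1],[0,0,-0.8,0,0,0,1],[0,0,-1,0,0,0,1],[0,0,-1,0,0,0,1],[0,0,-1,0,0,0,1],[0,0,-0.9,0,0,0,1],[-0.3,0,-0.2,0,0,0,1],[-0.7,0,0,0,0,0,1]]'
python3 -m inch '[[-1,0.1,0,0,0,0,1],[-1,0.1,0,0,0,0,1],[-1,0.1,0,0,0,0,1],[-1,0.1,0,0,0,0,1],[-1,0.1,0,0,0,0,1],[-1,0.1,0,0,0,0,1],[-1,0.1,0,0,0,0,1],[-1,0.1,0,0,0,0,1]]'
python3 -m inch '[[-1,0.05,0,0,0,0,1],[-1,0.05,0,0,0,0,1],[-1,0.05,0,0,0,0,1],[-1,0.05,0,0,0,0,1],[-1,0,0,0,0,0,1],[-1,0,0,0,0,0,1],[-1,0,0,0,0,0,1],[-1,0,0,0,0,0,1]]'
python3 -m inch '[[-1,0,0,0,0,0,1],[-1,0,0,0,0,0,1],[-0.7,0,0,0,0,0,1],[-0.3,0,0,0,0,0.025,1],[0,0,0,0,0,0.026,1],[0,0,0,0,0,0,1],[0,0,0,0,0,0,1],[0,0,0,0,0,0,1]]'
```

```text
clock: 5.0
eef_pos: [0.4887, 0.2993, 0.1509]
tool_rot: [0.706, 0.708, 0.0, -0.0]
ft_force: [0.1, 0.2, -6.2]
grip_width: 0.0447
clock: 5.8
eef_pos: [0.5064, 0.0962, 0.1486]
tool_rot: [0.707, 0.707, -0.002, -0.001]
ft_force: [-0.2, 1.0, -6.6]
grip_width: 0.0444
clock: 6.6
eef_pos: [0.5108, -0.1028, 0.1486]
tool_rot: [0.707, 0.707, -0.002, -0.002]
ft_force: [0.8, 1.0, -5.9]
grip_width: 0.0449
clock: 7.4
eef_pos: [0.5128, -0.1759, 0.1501]
tool_rot: [0.761, 0.649, -0.001, -0.001]
ft_force: [-0.1, -0.8, -6.2]
grip_width: 0.0445
```

Run:
```python
from h import *; import pickle
from scipy.spatial.transform import Rotation as R
o=bot.get_obs(); print(o['eef_pos'],R.from_quat(o['tool_rot']).as_matrix().round(4).tolist(),o['joint_vel'].round(3),o['ft_force'],o['grip_width'])
im,d=bot.camera('wrist'); C=cam('wrist'); pickle.dump((C,o['eef_pos'],o['tool_rot']),open('w2.pkl','wb')); np.save('w2.npy',d)
cv2.imwrite('pics/w2.png',im)
```

```text
[ 0.51282483 -0.17588991  0.15012813] [[0.1583, 0.9874, -0.0019], [0.9874, -0.1583, 0.0005], [0.0002, -0.002, -1.0]] [ 0.007 -0.005  0.014  0.    -0.001  0.006] [-0.13274523 -0.78218888 -6.22953031] 0.04452026936505836
```

View pics/w2.png

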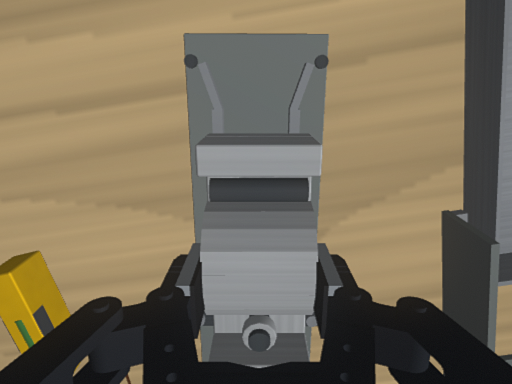

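Run:
```python
from h import *; import pickle
from scipy.spatial.transform import Rotation as Ro
C,p,q=pickle.load(open('w2.pkl','rb')); im=cv2.imread('pics/w2.png'); d=np.load('w2.npy'); P=cloud(C,d)
hsv=cv2.cvtColor(im,cv2.COLOR_BGR2HSV); S=hsv[...,1]
m=(S<60)
L=[];Rr=[]
for v in range(42,230,4):
    row=np.where(m[v,170:345])[0]+170
    if v<130 or v<225: L.append(ray(C,row.min()-.5,v,0.010)); Rr.append(ray(C,row.max()+.5,v,0.010))
    if v%20==2: print(v,row.min(),row.max())
L=np.array(L[:22]);Rr=np.array(Rr[:22])
Rm=Ro.from_quat(q).as_matrix(); 
for n,a in (('L',L),('R',Rr)):
    k=np.polyfit(a[:,0],a[:,1],1); print(n,'yaw',np.degrees(np.arctan(k[0])),'y@0.513',np.polyval(k,0.513), 'resid',np.std(a[:,1]-np.polyval(k,a[:,0])))
M=(L+Rr)/2; k=np.polyfit(M[:,0],M[:,1],1); print('mid',np.degrees(np.arctan(k[0])),np.polyval(k,0.513))
print('toolyaw', np.degrees(np.arctan2(Rm[1,1],Rm[0,1])))
bot_edge=[ray(C,u,33.5,0.010) for u in (200,256,310)]; print('near edge',np.round(bot_edge,4))
print('plate z',np.median(P[60:100,235:275,2]),'wood',np.median(P[40:100,80:150,2]))
# coupler near lug corners at row ~145..175
z=P[150:170,:,2]; print('lug top z',np.median(P[160:172,215:305,2]))
g=im[166].max(1).astype(int); print(g[190:215],g[312:330]); 
g=im[120].max(1).astype(int); print('rail',list(enumerate(g[205:312],205)))
cv2.imwrite('pics/w2c.png',cv2.resize(im[20:240,170:350],None,fx=3,fy=2.7,interpolation=cv2.INTER_CUBIC))
```

```text
42 184 327
62 184 327
82 187 325
102 188 324
122 189 323
142 190 322
162 191 321
182 192 319
202 193 318
222 194 317
L yaw -9.168874031810017 y@0.513 -0.23334959937686142 resid 0.0003666242798325914
R yaw -9.35551782509396 y@0.513 -0.1226946207349493 resid 0.00025825204586898075
mid -9.26379181451841 -0.17803880240042957
toolyaw -9.109286359183583
near edge [[ 0.3946 -0.2013  0.01  ]
 [ 0.4013 -0.1597  0.01  ]
 [ 0.4078 -0.1195  0.01  ]]
plate z 0.009808970450789399 wood -0.0001822957424971208
lug top z 0.1706171017537396
[168 106 103 108 109 107  92 122 152 154 152 152 153 152 152 154 152 153
 153 153 153 153 153 153 154] [153 153 153 153 152 153 152 157 169 151 159 161 162 162 162 162 161 161]
rail [(205, np.int64(107)), (206, np.int64(108)), (207, np.int64(108)), (208, np.int64(108)), (209, np.int64(108)), (210, np.int64(107)), (211, np.int64(108)), (212, np.int64(124)), (213, np.int64(126)), (214, np.int64(126)), (215, np.int64(126)), (216, np.int64(126)), (217, np.int64(127)), (218, np.int64(127)), (219, np.int64(126)), (220, np.int64(126)), (221, np.int64(127)), (222, np.int64(
[... 1262 characters left out ...]
280, np.int64(108)), (281, np.int64(107)), (282, np.int64(109)), (283, np.int64(107)), (284, np.int64(108)), (285, np.int64(108)), (286, np.int64(109)), (287, np.int64(108)), (288, np.int64(79)), (289, np.int64(89)), (290, np.int64(123)), (291, np.int64(128)), (292, np.int64(126)), (293, np.int64(126)), (294, np.int64(126)), (295, np.int64(126)), (296, np.int64(126)), (297, np.int64(126)), (298, np.int64(127)), (299, np.int64(123)), (300, np.int64(110)), (301, np.int64(109)), (302, np.int64(109)), (303, np.int64(109)), (304, np.int64(109)), (305, np.int64(109)), (306, np.int64(108)), (307, np.int64(109)), (308, np.int64(109)), (309, np.int64(109)), (310, np.int64(109)), (311, np.int64(109))]
```

View pics/w2c.png

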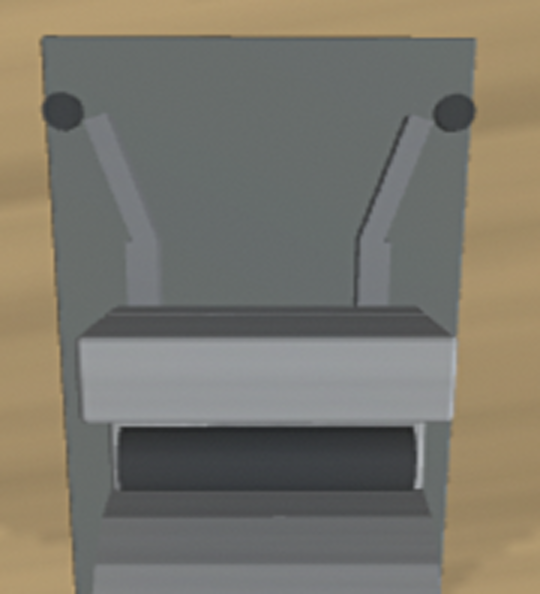

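Run:
```python
from h import *; import pickle
C,p,q=pickle.load(open('w2.pkl','rb'))
from scipy.spatial.transform import Rotation as Ro
Rm=Ro.from_quat(q).as_matrix()
for v,a,b in [(166,197,320.8),]:
    A=ray(C,a-.5,v,0.171);B=ray(C,b+.5,v,0.171); print(np.linalg.norm(A-B),'mid in tool',Rm.T@((A+B)/2-p))
    yaw=np.radians(-9.26); ex=np.array([np.cos(yaw),np.sin(yaw)]); ey=np.array([-ex[1],ex[0]])
    o=np.array([0.5725,-0.1878]); 
    print('lug mid gauge', ex@((A+B)/2)[:2]-ex@o, ey@((A+B)/2)[:2]-ey@o,'tcp gauge',ex@p[:2]-ex@o,ey@p[:2]-ey@o)
# rails inner mid at row120 z .022
A=ray(C,223.5,120,0.010);B=ray(C,289.5,120,0.022); 
A2=ray(C,211.5,120,0.022);B2=ray(C,300,120,0.022); m=(A2+B2)/2; print('rail mid gauge y',ey@m[:2]-ey@o,np.linalg.norm(A2-B2))
```

```text
0.045235296681655456 mid in tool [ 0.00044783 -0.04714675 -0.02077764]
lug mid gauge -0.1079201699215338 0.0024714425911201293 tcp gauge -0.0608140144767878 0.0021522637744266493
rail mid gauge y 9.199947385310492e-05 0.06855845395313877
```

```bash
python3 -m inch '[[-0.1,0.2,0,0,0,0.0008,1],[0,0,0.5,0,0,0,1],[0,0,1,0,0,0,1],[0,0,1,0,0,0,1],[0,0,1,0,0,0,1],[0,0,0.5,0,0,0,1],[0,0,0.2,0,0,0,1],[0,0,0,0,0,0,1]]'
```

```text
clock: 8.25
eef_pos: [0.5183, -0.1791, 0.0455]
tool_rot: [0.762, 0.647, -0.0, -0.0]
ft_force: [0.4, 0.2, -6.6]
grip_width: 0.0447
```

```bash
cat > st.py <<'E'
from h import *
from scipy.spatial.transform import Rotation as R
yaw=np.radians(-9.26); ex=np.array([np.cos(yaw),np.sin(yaw)]); ey=np.array([-ex[1],ex[0]]); o0=np.array([0.5725,-0.1878])
def G(p): p=np.asarray(p); return np.array([ex@(p[:2]-o0),ey@(p[:2]-o0),p[2]])
def st():
    o=bot.get_obs(); f=o['ft_force']; M=R.from_quat(o['tool_rot']).as_matrix()
    print('t',round(o['clock'],2),'G',G(o['eef_pos']).round(4),'yaw',np.degrees(np.arctan2(M[1,1],M[0,1])).round(2),'z',M[:,2].round(4),'Fx,Fy,Fz',(ex@f[:2]).round(2),(ey@f[:2]).round(2),f[2].round(2),'w',o['grip_width'].round(4),'v',np.abs(o['joint_vel']).max().round(3)); return o
E
python3 - <<'E'
from st import *
st(); im,d=bot.camera('wrist'); C=cam('wrist'); cv2.imwrite('pics/w3.png',im); np.save('w3.npy',d); st()
E
```

```text
Traceback (most recent call last):
  File "st.py", line 7, in st
    print('t',round(o['clock'],2),'G',G(o['eef_pos']).round(4),'yaw',np.degrees(np.arctan2(M[1,1],M[0,1])).round(2),'z',M[:,2].round(4),'Fx,Fy,Fz',(ex@f[:2]).round(2),(ey@f[:2]).round(2),f[2].round(2),'w',o['grip_width'].round(4),'v',np.abs(o['joint_vel']).max().round(3)); return o
                                                                                                                                                                                                             ^^^^^^^^^^^^^^^^^^^^^
AttributeError: 'float' object has no attribute 'round'
```

```bash
sed -i "s/o\['grip_width'\].round(4)/round(o['grip_width'],4)/" st.py
python3 - <<'E'
from st import *
st(); im,d=bot.camera('wrist'); C=cam('wrist'); cv2.imwrite('pics/w3.png',im); np.save('w3.npy',d); st()
E
```

```text
t 8.25 G [-0.0549 -0.0002  0.0455] yaw -9.3 z [-9.e-04  3.e-04 -1.e+00] Fx,Fy,Fz 0.32 0.29 -6.59 w 0.0447 v 0.026
t 8.3 G [-0.0542 -0.0003  0.0465] yaw -9.3 z [ 9.e-04 -3.e-04 -1.e+00] Fx,Fy,Fz -0.37 -0.31 -5.5 w 0.045 v 0.019
```

View pics/w3.png

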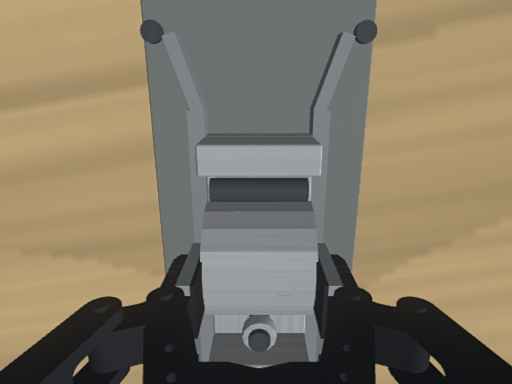

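```bash
python3 -m inch '[[0,0,0.3,0,0,0,1],[0,0,0.25,0,0,0,1],[0,0,0.15,0,0,0,1],[0,0,0.1,0,0,0,1],[0,0,0.08,0,0,0,1],[0,0,0.05,0,0,0,1],[0,0,0.03,0,0,0,1],[0,0,0,0,0,0,1]]'; python3 -c "
from st import *
st()"
```

```text
clock: 9.1
eef_pos: [0.5184, -0.1792, 0.022]
tool_rot: [0.762, 0.647, -0.0, -0.0]
ft_force: [0.7, 0.1, -6.0]
grip_width: 0.0444
t 9.1 G [-0.0548 -0.0003  0.022 ] yaw -9.31 z [-0.  0. -1.] Fx,Fy,Fz 0.72 0.2 -6.0 w 0.0444 v 0.005
```

```bash
python3 -m inch '[[0,0,0.02,0,0,0,1],[0,0,0.02,0,0,0,1],[0,0,0,0,0,0,1],[0,0,0,0,0,0,1],[0,0,0,0,0,0,1],[0,0,0,0,0,0,1],[0,0,0,0,0,0,1],[0,0,0,0,0,0,1]]'; python3 -c "
from st import *
st()"
```

```text
clock: 9.9
eef_pos: [0.5186, -0.1793, 0.0214]
tool_rot: [0.762, 0.647, 0.0, 0.0]
ft_force: [-1.5, 0.1, -1.4]
grip_width: 0.0449
t 9.9 G [-0.0546 -0.0003  0.0214] yaw -9.31 z [ 5.e-04 -2.e-04 -1.e+00] Fx,Fy,Fz -1.54 -0.13 -1.43 w 0.0449 v 0.002
```

```bash
python3 -m inch '[[0,0,0,0,0,0,-0.6],[0,0,0,0,0,0,-0.6],[0,0,0,0,0,0,-0.6],[0,0,0,0,0,0,-0.6],[0,0,-0.3,0,0,0,-0.6],[0,0,-0.7,0,0,0,-0.6],[0,0,-1,0,0,0,-0.6],[0,-0.4,-1,0,0,0,-0.6]]';
python3 -m inch '[[0,-0.8,-1,0,0,0,-0.3],[0,-0.8,-0.3,0,0,0,0.3],[0,-0.6,0,0,0,0,1],[0,0,0,0,0,0,1],[0,0,0,0,0,0,1],[0,0,0,0,0,0,1],[0,0,0,0,0,0,1],[0,0,0,0,0,0,1]]'
python3 - <<'E'
from st import *; import pickle
st(); im,d=bot.camera('wrist'); C=cam('wrist'); cv2.imwrite('pics/w4.png',im); np.save('w4.npy',d); pickle.dump(C,open('w4.pkl','wb'))
im,d=bot.camera('top');cv2.imwrite('pics/t4.png',cv2.resize(im[95:260,290:400],None,fx=4,fy=3.6,interpolation=cv2.INTER_CUBIC)); st()
E
```

```text
clock: 10.7
eef_pos: [0.5094, -0.1778, 0.0973]
tool_rot: [0.762, 0.648, 0.0, 0.001]
ft_force: [0.3, -0.3, 0.1]
grip_width: 0.0685
clock: 11.5
eef_pos: [0.4546, -0.1687, 0.1282]
tool_rot: [0.762, 0.647, -0.0, -0.0]
ft_force: [0.4, -0.3, -0.4]
grip_width: 0.0
t 11.5 G [-1.194e-01 -1.000e-04  1.282e-01] yaw -9.3 z [-4.e-04  2.e-04 -1.e+00] Fx,Fy,Fz 0.4 -0.23 -0.41 w 0.0 v 0.006
t 11.6 G [-1.196e-01 -1.000e-04  1.282e-01] yaw -9.3 z [-5.e-04  2.e-04 -1.e+00] Fx,Fy,Fz 0.49 -0.13 0.1 w 0.0001 v 0.004
```

View pics/w4.png

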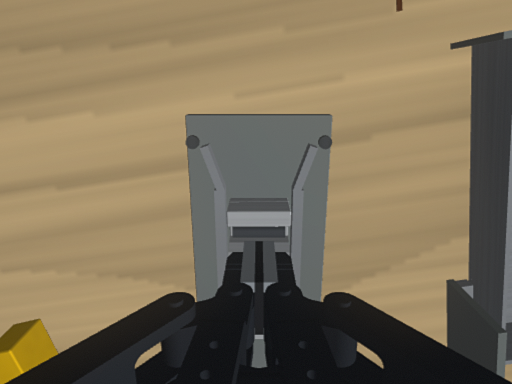

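View pics/t4.png

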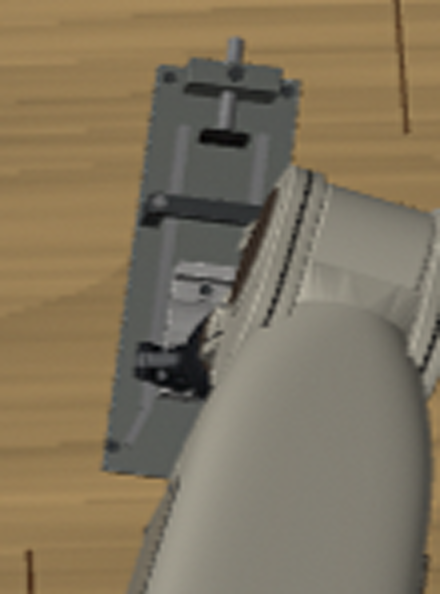

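```bash
python3 -m inch '[[0,-0.6,0,0,0,0,1],[0,-0.5,0.3,0,0,0,1],[0,0,1,0,0,0,1],[0,0,1,0,0,0,1],[0,0,1,0,0,0,1],[0,0,0.8,0,0,0,1],[0,0,0.3,0,0,0,1],[0,0,0,0,0,0,1]]'
python3 - <<'E'
from st import *; import pickle
C=pickle.load(open('w4.pkl','rb'))
for u,v,z in [(259,226,.042),(259,210,.042)]: print(v,G(ray(C,u,v,z)))
for v in (218,): print(G(ray(C,227.5,v,.042)),G(ray(C,291,v,.042)))
st()
E
```

```text
clock: 12.4
eef_pos: [0.4263, -0.1639, 0.0176]
tool_rot: [0.762, 0.647, -0.001, -0.001]
ft_force: [-0.2, -1.2, 0.6]
grip_width: -0.0004
226 [-0.09865543  0.00022158  0.042     ]
210 [-0.1108885   0.00023771  0.042     ]
[-0.10485193 -0.02224023  0.042     ] [-0.10478268  0.02305545  0.042     ]
t 12.4 G [-0.1482  0.      0.0176] yaw -9.31 z [-2.5e-03  9.0e-04 -1.0e+00] Fx,Fy,Fz -0.01 -1.22 0.63 w -0.0004 v 0.028
```

```bash
python3 -m inch '[[0,0.3,0,0,0,0,1],[0,0.3,0,0,0,0,1],[0,0.2,0,0,0,0,1],[0,0.15,0,0,0,0,1],[0,0.15,0,0,0,0,1],[0,0.15,0,0,0,0,1],[0,0.15,0,0,0,0,1],[0,0.15,0,0,0,0,1]]'; python3 -c "
from st import *
st()"
```

```text
clock: 13.2
eef_pos: [0.4653, -0.1705, 0.0184]
tool_rot: [0.762, 0.647, -0.0, -0.0]
ft_force: [-1.4, 0.5, -0.4]
grip_width: 0.0
t 13.2 G [-1.086e-01 -1.000e-04  1.840e-02] yaw -9.31 z [-6.e-04  2.e-04 -1.e+00] Fx,Fy,Fz -1.43 0.27 -0.38 w 0.0 v 0.102
```

```bash
python3 -m inch '[[0,0.2,0,0,0,0,1],[0,0.2,0,0,0,0,1],[0,0.2,0,0,0,0,1],[0,0.2,0,0,0,0,1],[0,0.2,0,0,0,0,1],[0,0.2,0,0,0,0,1],[0,0.2,0,0,0,0,1],[0,0.1,0,0,0,0,1]]'
python3 - <<'E'
from st import *; import pickle
st(); im,d=bot.camera('wrist'); C=cam('wrist'); cv2.imwrite('pics/w5.png',im); np.save('w5.npy',d); pickle.dump(C,open('w5.pkl','wb')); st()
C=cam('scene'); im,d=bot.camera('scene');np.save('s5.npy',d);cv2.imwrite('pics/s5full.png',im);cv2.imwrite('pics/s5.png',cv2.resize(im[160:300,110:230],None,fx=5,fy=4,interpolation=cv2.INTER_CUBIC)); st()
E
```

```text
clock: 14.0
eef_pos: [0.5031, -0.1767, 0.0186]
tool_rot: [0.762, 0.647, 0.0, 0.0]
ft_force: [-1.7, 0.2, 0.5]
grip_width: -0.0002
t 14.0 G [-0.0702 -0.0003  0.0186] yaw -9.31 z [ 6.e-04 -2.e-04 -1.e+00] Fx,Fy,Fz -1.67 -0.1 0.54 w -0.0002 v 0.059
t 14.05 G [-0.07   -0.0003  0.0187] yaw -9.31 z [ 1.1e-03 -3.0e-04 -1.0e+00] Fx,Fy,Fz -0.14 -0.28 -1.1 w 0.0 v 0.012
t 14.1 G [-0.0701 -0.0003  0.0188] yaw -9.3 z [ 1.4e-03 -4.0e-04 -1.0e+00] Fx,Fy,Fz 0.19 -0.06 0.29 w 0.0006 v 0.008
```

View pics/w5.png

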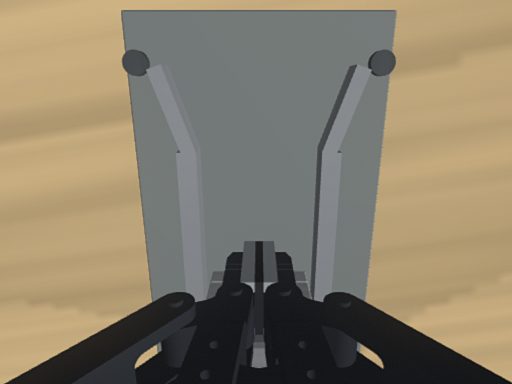

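View pics/s5.png

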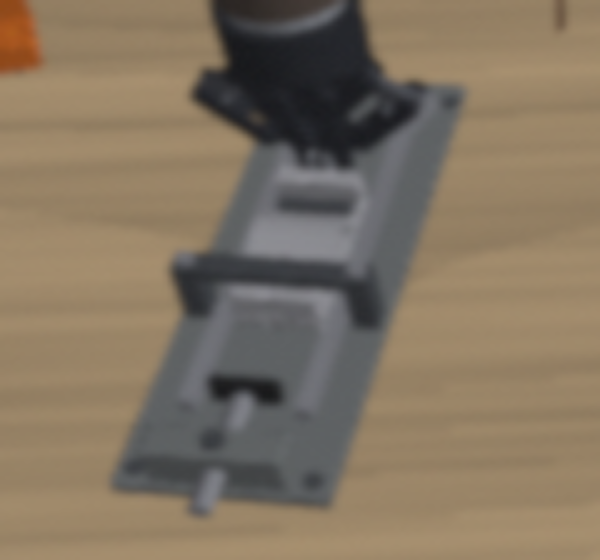

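Run:
```python
from st import *
C=cam('top'); g=lambda x,y:((x+.5)/4-.5+300,(y+.5)/4-.5+95)
print('buffer top front (top cam)',G(ray(C,*g(183,160),0.016)),G(ray(C,*g(183,153),0.036)),G(ray(C,*g(185,145),0.036)))
S=cam('scene'); s=lambda x,y:((x+.5)/5-.5+110,(y+.5)/4-.5+160)
print('buffer (scene) top edges',G(ray(S,*s(245,376),0.036)),'mid',G(ray(S,*s(245,382),0.036)))
print('lead lug top far edge',G(ray(S,*s(275,301),0.042)))
```

```text
buffer top front (top cam) [ 0.10833382 -0.00129085  0.016     ] [0.1073013  0.00187621 0.036     ] [0.11363815 0.00108139 0.036     ]
buffer (scene) top edges [ 0.10354839 -0.0013515   0.036     ] mid [ 0.10792867 -0.00020924  0.036     ]
lead lug top far edge [0.04936605 0.0013029  0.042     ]
```

```bash
python3 -m inch '[[0,0.16,0,0,0,0,1],[0,0.16,0,0,0,0,1],[0,0.16,0,0,0,0,1],[0,0.16,0,0,0,0,1],[0,0.16,0,0,0,0,1],[0,0.16,0,0,0,0,1],[0,0.16,0,0,0,0,1],[0,0.12,0,0,0,0,1]]'; python3 -c "
from st import *
st()"
```

```text
clock: 14.9
eef_pos: [0.5334, -0.1817, 0.0185]
tool_rot: [0.762, 0.647, 0.0, 0.0]
ft_force: [-1.3, 0.2, 1.3]
grip_width: -0.0002
t 14.9 G [-0.0396 -0.0002  0.0185] yaw -9.31 z [ 1.e-04 -0.e+00 -1.e+00] Fx,Fy,Fz -1.35 -0.05 1.33 w -0.0002 v 0.081
```

```bash
python3 -m inch '[[0,0.08,0,0,0,0,1],[0,0.08,0,0,0,0,1],[0,0.08,0,0,0,0,1],[0,0.06,0,0,0,0,1],[0,0.06,0,0,0,0,1],[0,0.04,0,0,0,0,1],[0,0.02,0,0,0,0,1],[0,0,0,0,0,0,1]]'
python3 - <<'E'
from st import *; import pickle
st()
C=cam('scene'); im,d=bot.camera('scene');cv2.imwrite('pics/s6.png',cv2.resize(im[160:300,110:230],None,fx=5,fy=4,interpolation=cv2.INTER_CUBIC)); st()
E
```

```text
clock: 15.7
eef_pos: [0.5434, -0.1833, 0.0185]
tool_rot: [0.762, 0.647, 0.0, 0.0]
ft_force: [-0.5, -0.1, 0.1]
grip_width: 0.0001
t 15.7 G [-0.0294 -0.0002  0.0185] yaw -9.31 z [ 2.e-04 -0.e+00 -1.e+00] Fx,Fy,Fz -0.52 -0.18 0.05 w 0.0001 v 0.002
t 15.75 G [-0.0294 -0.0003  0.0185] yaw -9.31 z [ 2.e-04 -0.e+00 -1.e+00] Fx,Fy,Fz -0.86 0.49 0.07 w -0.0003 v 0.002
```

View pics/s6.png

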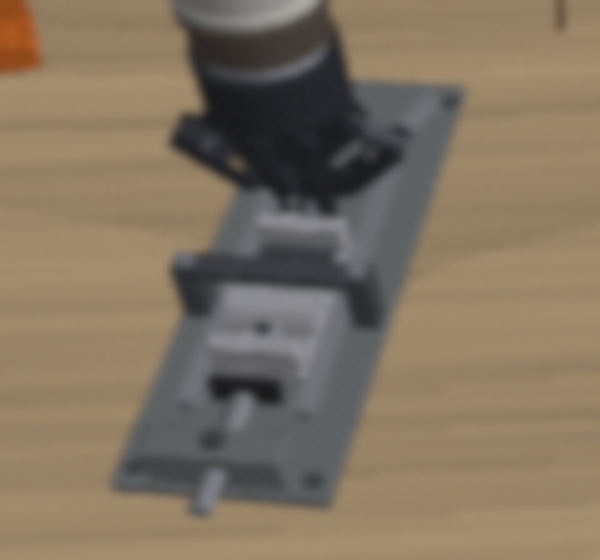

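```bash
python3 -m inch '[[0,0.03,0,0,0,0,1],[0,0.03,0,0,0,0,1],[0,0.03,0,0,0,0,1],[0,0.02,0,0,0,0,1],[0,0.02,0,0,0,0,1],[0,0.02,0,0,0,0,1],[0,0,0,0,0,0,1],[0,0,0,0,0,0,1]]'; python3 -c "
from st import *
st()"
```

```text
clock: 16.55
eef_pos: [0.5471, -0.1839, 0.0186]
tool_rot: [0.762, 0.647, 0.0, 0.0]
ft_force: [-1.5, -0.3, -0.5]
grip_width: -0.0003
t 16.55 G [-0.0257 -0.0003  0.0186] yaw -9.31 z [ 2.e-04 -1.e-04 -1.e+00] Fx,Fy,Fz -1.47 -0.58 -0.53 w -0.0003 v 0.001
```

```bash
python3 -m inch '[[0,0.02,0,0,0,0,1],[0,0.02,0,0,0,0,1],[0,0.02,0,0,0,0,1],[0,0.02,0,0,0,0,1],[0,0.02,0,0,0,0,1],[0,0,0,0,0,0,1],[0,0,0,0,0,0,1],[0,0,0,0,0,0,1]]'; python3 -c "
from st import *
st()"
```

```text
clock: 17.35
eef_pos: [0.5496, -0.1844, 0.0186]
tool_rot: [0.762, 0.647, 0.0, 0.0]
ft_force: [-1.7, -0.2, 0.6]
grip_width: -0.0003
t 17.35 G [-0.0231 -0.0003  0.0186] yaw -9.31 z [ 3.e-04 -1.e-04 -1.e+00] Fx,Fy,Fz -1.64 -0.49 0.57 w -0.0003 v 0.002
```

```bash
python3 -m inch '[[0,0.02,0,0,0,0,1],[0,0.02,0,0,0,0,1],[0,0.02,0,0,0,0,1],[0,0.02,0,0,0,0,1],[0,0.02,0,0,0,0,1],[0,0,0,0,0,0,1],[0,0,0,0,0,0,1],[0,0,0,0,0,0,1]]'; python3 -c "
from st import *
st()"
```

```text
clock: 18.15
eef_pos: [0.5521, -0.1848, 0.0186]
tool_rot: [0.762, 0.647, 0.0, 0.0]
ft_force: [-0.5, 0.3, -0.5]
grip_width: 0.0
t 18.15 G [-0.0206 -0.0003  0.0186] yaw -9.31 z [ 3.e-04 -1.e-04 -1.e+00] Fx,Fy,Fz -0.55 0.21 -0.52 w 0.0 v 0.002
```

```bash
python3 -m inch '[[0,0.02,0,0,0,0,1],[0,0.02,0,0,0,0,1],[0,0.02,0,0,0,0,1],[0,0.02,0,0,0,0,1],[0,0.02,0,0,0,0,1],[0,0,0,0,0,0,1],[0,0,0,0,0,0,1],[0,0,0,0,0,0,1]]'; python3 -c "
from st import *
st()"
```

```text
clock: 18.95
eef_pos: [0.5545, -0.1852, 0.0186]
tool_rot: [0.762, 0.647, 0.0, 0.0]
ft_force: [-0.5, -0.5, -0.5]
grip_width: 0.0003
t 18.95 G [-0.0182 -0.0003  0.0186] yaw -9.31 z [ 3.e-04 -1.e-04 -1.e+00] Fx,Fy,Fz -0.46 -0.58 -0.5 w 0.0003 v 0.001
```

```bash
python3 -m inch '[[0,0.02,0,0,0,0,1],[0,0.02,0,0,0,0,1],[0,0.02,0,0,0,0,1],[0,0.02,0,0,0,0,1],[0,0.01,0,0,0,0,1],[0,0,0,0,0,0,1],[0,0,0,0,0,0,1],[0,0,0,0,0,0,1]]'; python3 -c "
from st import *
st()"
```

```text
clock: 19.75
eef_pos: [0.5567, -0.1855, 0.0186]
tool_rot: [0.762, 0.647, 0.0, 0.0]
ft_force: [-1.2, 1.1, 0.6]
grip_width: -0.0001
t 19.75 G [-0.0159 -0.0003  0.0186] yaw -9.31 z [ 2.e-04 -1.e-04 -1.e+00] Fx,Fy,Fz -1.36 0.86 0.64 w -0.0001 v 0.001
```

```bash
python3 -m inch '[[0,0.02,0,0,0,0,1],[0,0.02,0,0,0,0,1],[0,0.02,0,0,0,0,1],[0,0.02,0,0,0,0,1],[0,0,0,0,0,0,1],[0,0,0,0,0,0,1],[0,0,0,0,0,0,1],[0,0,0,0,0,0,1]]'; python3 -c "
from st import *
st()
C=cam('scene'); im,d=bot.camera('scene');cv2.imwrite('pics/s7.png',cv2.resize(im[160:300,110:230],None,fx=5,fy=4,interpolation=cv2.INTER_CUBIC)); st()"
```

```text
clock: 20.55
eef_pos: [0.5584, -0.1857, 0.0185]
tool_rot: [0.762, 0.647, -0.0, -0.0]
ft_force: [-3.0, -0.2, 1.5]
grip_width: 0.0002
t 20.55 G [-0.0142 -0.0002  0.0185] yaw -9.31 z [-4.e-04  1.e-04 -1.e+00] Fx,Fy,Fz -2.97 -0.65 1.45 w 0.0002 v 0.001
t 20.6 G [-0.0142 -0.0002  0.0185] yaw -9.31 z [-3.e-04  1.e-04 -1.e+00] Fx,Fy,Fz -4.36 0.42 0.28 w -0.0002 v 0.002
```

View pics/s7.png

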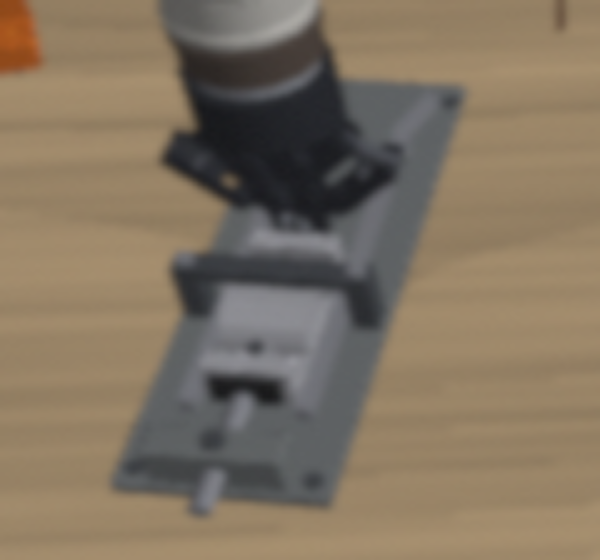

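```bash
python3 -m inch '[[0,0.015,0,0,0,0,1],[0,0.015,0,0,0,0,1],[0,0.015,0,0,0,0,1],[0,0.015,0,0,0,0,1],[0,0,0,0,0,0,1],[0,0,0,0,0,0,1],[0,0,0,0,0,0,1],[0,0,0,0,0,0,1]]'; python3 -c "
from st import *
st()"
```

```text
clock: 21.4
eef_pos: [0.5591, -0.1859, 0.0183]
tool_rot: [0.762, 0.647, -0.001, -0.001]
ft_force: [-5.3, 0.9, 1.6]
grip_width: -0.0002
t 21.4 G [-0.0135 -0.0003  0.0183] yaw -9.32 z [-1.9e-03  4.0e-04 -1.0e+00] Fx,Fy,Fz -5.41 -0.0 1.56 w -0.0002 v 0.001
```

```bash
python3 -m inch '[[0,0.015,0,0,0,0,1],[0,0.015,0,0,0,0,1],[0,0.015,0,0,0,0,1],[0,0.015,0,0,0,0,1],[0,0,0,0,0,0,1],[0,0,0,0,0,0,1],[0,0,0,0,0,0,1],[0,0,0,0,0,0,1]]'; python3 -c "
from st import *
st()
for i in range(4): bot.camera('wrist'); st()"
```

```text
clock: 22.2
eef_pos: [0.5596, -0.1859, 0.0181]
tool_rot: [0.762, 0.647, -0.001, -0.002]
ft_force: [-7.3, 1.2, 3.5]
grip_width: 0.0002
t 22.2 G [-0.0131 -0.0002  0.0181] yaw -9.32 z [-3.9e-03  8.0e-04 -1.0e+00] Fx,Fy,Fz -7.38 0.01 3.5 w 0.0002 v 0.002
t 22.25 G [-0.0131 -0.0002  0.0181] yaw -9.32 z [-3.9e-03  8.0e-04 -1.0e+00] Fx,Fy,Fz -7.21 0.75 3.87 w 0.0002 v 0.003
t 22.3 G [-0.0131 -0.0002  0.0181] yaw -9.33 z [-3.9e-03  8.0e-04 -1.0e+00] Fx,Fy,Fz -7.72 -0.21 3.57 w -0.0 v 0.002
t 22.35 G [-0.0131 -0.0002  0.0181] yaw -9.32 z [-4.e-03  8.e-04 -1.e+00] Fx,Fy,Fz -7.24 -0.84 3.27 w 0.0003 v 0.002
t 22.4 G [-0.0131 -0.0002  0.0181] yaw -9.32 z [-3.9e-03  8.0e-04 -1.0e+00] Fx,Fy,Fz -7.19 0.02 3.58 w -0.0002 v 0.001
```

```bash
python3 -m inch '[[0,0.02,0,0,0,0,1],[0,0.02,0,0,0,0,1],[0,0.02,0,0,0,0,1],[0,0.02,0,0,0,0,1],[0,0.02,0,0,0,0,1],[0,0,0,0,0,0,1],[0,0,0,0,0,0,1],[0,0,0,0,0,0,1]]'; python3 -c "
from st import *
st()
for i in range(3): bot.camera('wrist'); st()"
```

```text
clock: 23.2
eef_pos: [0.5603, -0.186, 0.0177]
tool_rot: [0.762, 0.647, -0.002, -0.003]
ft_force: [-10.8, 2.8, 4.8]
grip_width: 0.0001
t 23.2 G [-0.0123 -0.0002  0.0177] yaw -9.33 z [-0.0072  0.0014 -1.    ] Fx,Fy,Fz -11.16 1.05 4.85 w 0.0001 v 0.002
t 23.25 G [-0.0123 -0.0002  0.0177] yaw -9.33 z [-0.0072  0.0014 -1.    ] Fx,Fy,Fz -11.33 0.14 5.52 w -0.0002 v 0.001
t 23.3 G [-0.0123 -0.0002  0.0177] yaw -9.33 z [-0.0072  0.0015 -1.    ] Fx,Fy,Fz -11.11 -0.25 4.99 w -0.0 v 0.002
t 23.35 G [-0.0123 -0.0002  0.0177] yaw -9.33 z [-0.0072  0.0014 -1.    ] Fx,Fy,Fz -11.08 0.03 4.04 w -0.0004 v 0.002
```

```bash
python3 -m inch '[[0,0.01,0,0,0,0,1],[0,0.01,0,0,0,0,1],[0,0.01,0,0,0,0,1],[0,0,0,0,0,0,1],[0,0,0,0,0,0,1],[0,0,0,0,0,0,1],[0,0,0,0,0,0,1],[0,0,0,0,0,0,1]]'; python3 -m inch '[[0,0,0,0,0,0,1],[0,0,0,0,0,0,1],[0,0,0,0,0,0,1],[0,0,0,0,0,0,1],[0,0,0,0,0,0,1],[0,0,0,0,0,0,1],[0,0,0,0,0,0,1],[0,0,0,0,0,0,1]]'; python3 -m inch '[[0,0,0,0,0,0,1],[0,0,0,0,0,0,1],[0,0,0,0,0,0,1],[0,0,0,0,0,0,1],[0,0,0,0,0,0,1],[0,0,0,0,0,0,1],[0,0,0,0,0,0,1],[0,0,0,0,0,0,1]]'; python3 -c "
from st import *
st()
for i in range(2): bot.camera('wrist'); st()"
```

```text
clock: 24.15
eef_pos: [0.5605, -0.186, 0.0176]
tool_rot: [0.762, 0.647, -0.003, -0.003]
ft_force: [-11.3, 1.4, 5.8]
grip_width: 0.0002
clock: 24.95
eef_pos: [0.5605, -0.186, 0.0176]
tool_rot: [0.762, 0.647, -0.003, -0.003]
ft_force: [-12.1, 1.5, 5.4]
grip_width: -0.0002
clock: 25.75
eef_pos: [0.5605, -0.186, 0.0176]
tool_rot: [0.762, 0.647, -0.003, -0.003]
ft_force: [-10.8, 0.7, 5.8]
grip_width: -0.0
t 25.75 G [-0.0122 -0.0002  0.0176] yaw -9.34 z [-0.0083  0.0017 -1.    ] Fx,Fy,Fz -10.81 -1.02 5.76 w -0.0 v 0.002
t 25.8 G [-0.0121 -0.0002  0.0176] yaw -9.34 z [-0.0083  0.0017 -1.    ] Fx,Fy,Fz -11.2 -0.33 6.46 w 0.0002 v 0.002
t 25.85 G [-0.0122 -0.0002  0.0176] yaw -9.34 z [-0.0084  0.0017 -1.    ] Fx,Fy,Fz -11.86 -0.1 6.22 w -0.0002 v 0.003
```

```bash
python3 -m inch '[[0,-0.04,0,0,0,0,1],[0,-0.04,0,0,0,0,1],[0,-0.05,0,0,0,0,1],[0,-0.1,0,0,0,0,1],[0,-0.2,0,0,0,0,1],[0,-0.4,0,0,0,0,1],[0,-0.6,0,0,0,0,1],[0,-0.6,0,0,0,0,1]]'; python3 -m inch '[[0,-0.5,0,0,0,0,1],[0,-0.5,-0.5,0,0,0,1],[0,-0.5,-1,0,0,0,1],[0,-0.5,-1,0,0,0,1],[0,-0.5,-1,0,0,0,1],[0,-0.5,-1,0,0,0,1],[0,0,-0.3,0,0,0,1],[0,0,0,0,0,0,1]]'
python3 - <<'E'
from st import *; import pickle
st(); im,d=bot.camera('wrist'); C=cam('wrist'); cv2.imwrite('pics/w8.png',im)
im,d=bot.camera('scene');np.save('s8.npy',d);cv2.imwrite('pics/s8.png',cv2.resize(im[160:300,110:230],None,fx=5,fy=4,interpolation=cv2.INTER_CUBIC)); 
im,d=bot.camera('top');np.save('t8.npy',d);cv2.imwrite('pics/t8full.png',im); cv2.imwrite('pics/t8.png',cv2.resize(im[95:260,290:400],None,fx=4,fy=3.6,interpolation=cv2.INTER_CUBIC)); st()
E
```

```text
clock: 26.65
eef_pos: [0.5149, -0.1787, 0.0191]
tool_rot: [0.762, 0.647, 0.001, 0.001]
ft_force: [0.5, 0.7, -0.5]
grip_width: -0.0002
clock: 27.45
eef_pos: [0.4422, -0.167, 0.1402]
tool_rot: [0.762, 0.647, 0.001, 0.002]
ft_force: [1.2, 0.6, -0.6]
grip_width: 0.0005
t 27.45 G [-0.132  -0.0005  0.1402] yaw -9.32 z [ 0.005  -0.0017 -1.    ] Fx,Fy,Fz 1.08 0.78 -0.56 w 0.0005 v 0.043
t 27.6 G [-0.1337 -0.      0.1375] yaw -9.3 z [-1.e-03  5.e-04 -1.e+00] Fx,Fy,Fz 0.49 0.3 -1.3 w 0.0001 v 0.013
```

View pics/s8.png

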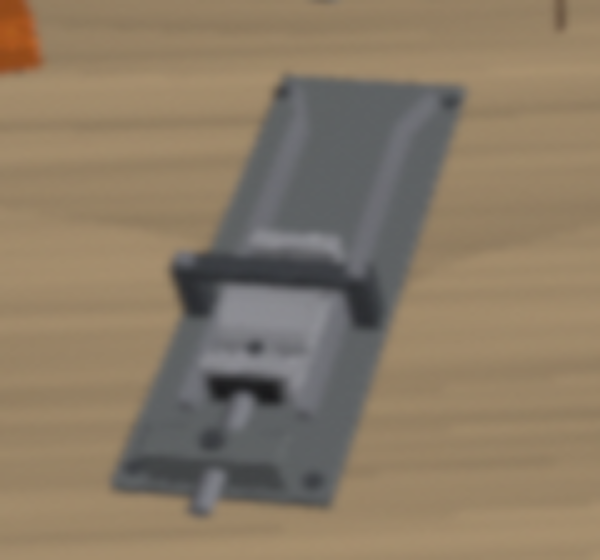

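View pics/t8full.png

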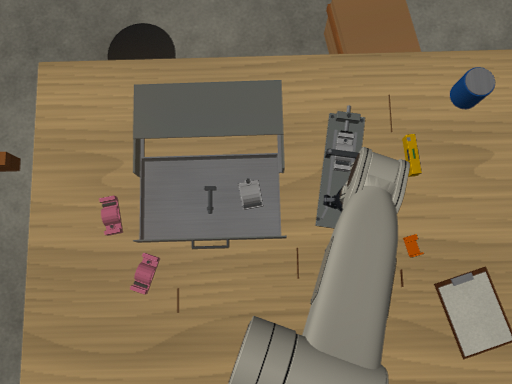

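View pics/t8.png

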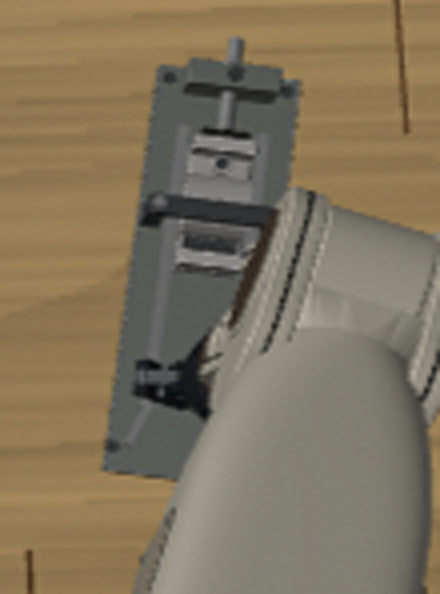

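Run:
```python
from st import *
S=cam('scene'); s=lambda x,y:((x+.5)/5-.5+110,(y+.5)/4-.5+160)
print('lead lug top far edge',G(ray(S,*s(250,372),0.042)))
st(); print(bot.job_done())
```

```text
lead lug top far edge [0.10428419 0.0023988  0.042     ]
t 27.6 G [-0.1337 -0.      0.1375] yaw -9.3 z [-1.e-03  5.e-04 -1.e+00] Fx,Fy,Fz 0.49 0.3 -1.3 w 0.0001 v 0.013
the job is handed in; nothing more can be done
None
```

The coupler is in the lane under the bar, resting at the sprung stop, and I handed the job in at 27.6 s of the 69 s allowed; no verdict was reported.

- **Placing:** I took the coupler from the drawer by its strap and set it flat in the lane mouth, about 55 mm short of the gauge's origin and within 0.5 mm of the centre line. I then let go and confirmed it in the wrist picture.
- **Pressing:** With the fingers shut, I pushed it under the bar and met the stop with the buffer face about 105 mm beyond the gauge's origin. I held it there for over 2 s at about 11 to 12 N on the wrist. Sliding it took about 1 N, so the force on the stop was roughly 9 to 11 N.
- **After backing off:** The pictures show the coupler flat between the rails, its leading end about 104 mm from the gauge's origin, well past the bar. The gripper is clear of it, and the other things look where they were.

**Not measured directly:** I worked out the stop force from the wrist reading and from how far the tool moved (about 4 N per mm, matching the spring). I had no reading of contact with the bar. The fingers pressed down on the lug with up to about 6 N during the hold, so they were not lifting it towards the bar. None of my checks failed. The two camera estimates of the buffer position agreed within about 4 mm.

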